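# Load the tile magazine into the bench dispenser

### The job

Pick up the upright magazine of blue glass tiles, put it foot first into the open top of the green tile dispenser with its grooved dark side towards the brass ball catch, and press it down smoothly until the ball clicks into the groove and holds it fully home. Press only as hard as the catch needs, never ram it against the bottom, then let go; leave the other things on the bench alone.

Things in the scene. Friction and masses are not known exactly. Their poses are not given: they have to be found in the camera images.
- magazine: Upright magazine of blue tiles in grey rails with a blue cap, 32 mm along its x, 40 mm along its y, 110 mm tall, 0.15 kg, standing loose. Origin: centre of its underside (foot), z up. Grip its plain x sides (fingers closing along its x), best 20 to 30 mm below the top. A gooseneck lamp 0.40 m tall (neck near x 0.45, y 0.04) stands to its left: pass above the lamp, not through it.
- groove (a point): Centre of the groove's mouth on the magazine: the dark strip is the magazine's -y side; the groove, 10 mm high and 4 mm deep, runs across it 25 mm above the foot.
- dispenser: Tile dispenser fixed to the bench: grey foot 120 x 80 x 12 mm, short aluminium column at its +x side, on it a green head that does not give. Origin on the throat's axis at bench height, z up. The head's height is NOT measured and differs every time: its rim (top of the yellow flared mouth) lies 73 to 121 mm above the bench. The magazine's x and y axes must lie along the dispenser's.
- throat_axis (a point): The throat's axis at bench height (same as the dispenser's origin). Throat 34 mm along x, 42 mm along y: 1 mm clear each side; outside with lips about 52 x 60 mm. The lips flare 4.5 mm outward over the top 7 mm. Home, the magazine's foot is 46 mm below the rim, so 27 to 75 mm above the bench according to the head's height.
- feed_plate (a joint): Sprung steel plate at the bottom of the throat, m: 0 = up (36 mm below the rim), grows as the magazine presses it down. Spring 3 N at 0, 5 N at 0.010, where the groove meets the ball (let go, it settles at 0.0083 to 0.0105); a rigid stop ends its travel at 0.0112. More than 30 N on the plate is ramming.
- catch_ball (a joint): Sprung steel ball, 12 mm, at the dispenser's -y side (brass housing, 49 mm out from the axis), 21 mm below the rim. m: 0 = fully out (throat empty, or ball in the groove), about 0.0025 while the strip rubs on it. Push needed: 8 to 14 N as the foot meets it 13 mm below the rim, 4 to 12 N after; at the click it drops, then rises steeply at the stop.
- mug_1: Green and white mug, 78 x 116 x 101 mm, behind the work to the left of the grinder; leave alone. Origin: centre of its underside.
- dish_tesserae: Small round dish of mosaic chips, 69 mm across, 18 mm tall, front right; leave alone. Origin: centre of its underside.
- spray_can: White and green spray can, 48 mm across, 120 mm tall, to the right of the dispenser; leave alone. Origin: centre of its underside.
- frit_tray: Small grey tray of glass chips, 109 x 66 x 22 mm, to the left beyond the lamp; leave alone. Origin: centre of its underside.

How it is judged (in metres and radians):
On the way:
1. the magazine stands upright in the throat with its side pushing the ball back (value of joint catch_ball above 0.0015 m and horizontal distance between magazine and dispenser below 0.006 m and angle between magazine's own z axis and vertical below 0.12 rad), for 0.1 s.
At the end, for the whole second after the job is handed in: The magazine stands released and at rest, upright within 0.06 rad and within 5 mm of the throat's axis, holding the feed plate down by at least 7.5 mm, with the ball sitting in the groove (pushed back less than 1.2 mm) (value of joint feed_plate above 0.0075 m and value of joint catch_ball below 0.0012 m and horizontal distance between magazine and dispenser below 0.005 m and angle between magazine's own z axis and vertical below 0.06 rad and linear speed of magazine below 0.01 m/s and contact force between the fingers and magazine below 0.1 N); the robot touches nothing.
It fails at once if the feed plate takes more than 30 N (rammed) (contact force between magazine and feed_plate above 30 N).
It fails at once if a bystander (mug, dish, spray can or tray) is moved by more than 30 mm (distance of any of mug_1, dish_tesserae, spray_can, frit_tray from where it was at the start of the episode above 0.03 m).
It also fails if it takes over 48 s, if anything falls off the work surface, if the arm or the gripper's body presses on something with over 40 N, if the wrist force passes 120 N, or if a joint passes its speed limit or range.

### The arm

A 6-joint arm with a two-finger parallel gripper is mounted at the origin on a cart in front of the work surface, level with it; the furniture and walls round the work are solid. World frame = base frame: x ahead of the robot, y to its left, z up, the work surface at z = 0. Lengths are in mm, angles in rad, forces in N, time in s.
With the tool pointing down it reaches from about 300 to 775 mm from the base axis. Payload 14.6 kg.
Tool frame: the origin (TCP) lies at the very end of the fingers, on their centre line; the grasp point (between the pads) lies 19 mm behind it; z points along the fingers, y is the line along which they close (so a half turn about z gives the same grasp; the last joint's range is limited). The gripper opens to 94 mm and grips with 3 to 60 N. Pads are 16 mm wide; open, the fingers measure 119 mm over their backs; the gripper's body (75 mm by 177 mm) begins 78 mm behind the grasp point.
Start: joints at [1.107, 0.3, 1.521, -0, 1.321, -0.067], TCP at [212.554, 507.257, 205.446] pointing down, gripper open.
Joint ranges: [-3.03, 3.03], [-0.79, 2.21], [0.23, 2.52], [-1.04, 4.18], [0, 3.07], [-2.55, 2.55]. Speed limits (rad/s): [2.22, 2.22, 2.57, 3.14, 3.14, 3.14].

### API

Orientations are given as [roll, pitch, yaw] about the fixed x, y, z axes, in that order (R = Rz(yaw) Ry(pitch) Rx(roll)).
In Python, from cell import manip, camera, get_calibration gives the robot as it stands. The module is installed in compiled form; this text tells all that it offers.
- The arm moves only by the tool jog_arm, never from a script. Its argument "plan" is one flat list of numbers, 6 for each row, row after row: the shift along the world's x, y, z in m, then the turn, a rotation vector about the world's x, y, z in degrees. A call has 1 to 20 rows; each row is the pose to reach, as a shift and turn from the pose commanded when the call began; what a row does not reach only later rows make up. A row lasts 1/10 s, in which the tool goes at most 50 mm and 8.59 degrees, less where a joint would pass 70% of its speed; a pose out of reach is approached as far as the arm can. A call with a gripper value outside its range is refused whole. "claw" is the finger opening in m, from 0 to 0.094, set as the call begins (left out, the last holds). The fingers move at their own pace and stop on an object; "force" is the grip in N (left out, the last holds). Time passes only in rows, so rows that repeat a pose let the fingers close. It gives the time, the measured TCP pose, the force, the opening and the grip force at its end, in the units of the state.
- manip.read_state(): the state, without advancing time (a new reading comes with each control period).
- camera(name): name is "side" or "top"; returns (picture, depth): 384x512x3 uint8, red, green, blue; 384x512 float32, mm along the optical axis (not along the pixel's ray), 0 where there is no reading.
- get_calibration(name): a dict with "fx", "fy", "cx", "cy" (pixels), "k1" (the pictures are not rectified: a ray, as slopes to the right and down, at radius r is drawn at 1 + k1 r^2 times it, then the intrinsics apply), "origin" and "attitude" of the camera in the world. Camera axes: x right, y down, z forward; pixel columns grow to the right and rows downward; lengths in mm; the calibration is good to about 2 mm. A picture is of the moment at which its call begins. get_calibration takes no time and is no camera call.
- manip.sign_off(): hands the job in; it is judged then, once.
The state is a dict: "clock": time; "joints": joint angles; "qd": joint speeds; "effort": joint torques, N m; "eef_pos": TCP position; "eef_rot": TCP orientation; "wrist_force": force on the tool from outside, world axes, zero at the start; "moment": the same for the moment, N m; "finger_gap": finger opening in mm; "finger_force": force on a finger pad.
Only numpy, scipy, OpenCV 4.12 (cv2) and the standard library are available. Lean on these libraries where they do the work, as an engineer would, in place of code of your own. Each camera call takes 0.05 s, during which the arm holds its last target. There are 200 camera calls.

## Working session

There is one attempt and no reset: what is moved stays moved. The work goes in short steps, Python scripts to look and compute and a tool call to move; the robot and the scene stay as the last step left them, time stands still between calls to the robot, and variables do not carry over. Pictures are saved under pics/ and viewed, at most 10 in all, crops included, and the job is handed in when it is done.

Besides the shell and the picture viewer there is one more tool, called after ">>>" as name(argument=value, ...) on one line, values as JSON. jog_arm: Moves the arm, as the interface text tells. Its arguments: {"type":"object","properties":{"plan":{"type":"array"},"claw":{"type":"number"},"force":{"type":"number"}},"required":["plan"]}

```bash
mkdir -p pics && cat > h.py <<'E'
import numpy as np, cv2
from cell import manip, camera, get_calibration
from scipy.spatial.transform import Rotation as R
def cal(n):
    c=get_calibration(n); a=np.array(c["attitude"],float)
    Rm=a if a.shape==(3,3) else (R.from_euler('xyz',a).as_matrix() if a.size==3 else R.from_quat(a).as_matrix())
    return c,Rm,np.array(c["origin"],float)
def cloud(n,d):
    c,Rm,o=cal(n); h,w=d.shape
    u,v=np.meshgrid(np.arange(w),np.arange(h))
    K=np.array([[c["fx"],0,c["cx"]],[0,c["fy"],c["cy"]],[0,0,1.]])
    p=cv2.undistortPoints(np.stack([u,v],-1).reshape(-1,1,2).astype(float),K,np.array([c["k1"],0,0,0.])).reshape(h,w,2)
    P=np.dstack([p,np.ones((h,w))])*d[...,None]
    P=P@Rm.T+o; P[d<=0]=np.nan
    return P
E
python3 - <<'E'
from h import *
print(manip.read_state())
for n in("side","top"):
    p,d=camera(n); print(get_calibration(n)); cv2.imwrite(f"pics/{n}0.png",p[...,::-1]); np.savez(f"{n}0.npz",p=p,d=d)
E
```

```text
{'clock': 0.0, 'joints': array([ 1.10737105e+00,  3.00457017e-01,  1.52157518e+00,  1.55040640e-05,
        1.32066227e+00, -6.65660008e-02]), 'qd': array([ 8.81648431e-04, -9.00731132e-05,  3.55137484e-04, -3.71978923e-04,
        9.49360255e-04, -6.55141971e-04]), 'effort': array([-1.33358819e-03, -5.31824470e+01, -3.52719426e+01,  7.06800004e-02,
        2.45752058e-02, -8.07385049e-05]), 'eef_pos': array([212.45769143, 507.03726392, 204.89654023]), 'eef_rot': array([-3.14049427e+00, -8.82736472e-05,  2.74472949e+00]), 'wrist_force': array([ 0.71461206, -0.17120599, -0.77349811]), 'moment': array([-0.00814622, -0.0485211 , -0.04720121]), 'finger_force': 0.0, 'finger_gap': 93.92862456884204}
{'fx': 408.6323211016461, 'fy': 408.6323211016461, 'cx': 250.07618485926756, 'cy': 184.21796831590382, 'k1': -0.07661709977784273, 'origin': array([1218.21457344,  161.77598747,  779.72821677]), 'attitude': array([-2.30905542,  0.02121439,  1.86224278])}
{'fx': 355.6919868440923, 'fy': 355.6919868440923, 'cx': 256.47526111269855, 'cy': 191.1528328764466, 'k1': -0.08332227529922898, 'origin': array([ 297.52856091,  -42.01988772, 1009.9869383 ]), 'attitude': array([-2.95890074, -0.02550163, -1.56910038])}
```

View pics/side0.png

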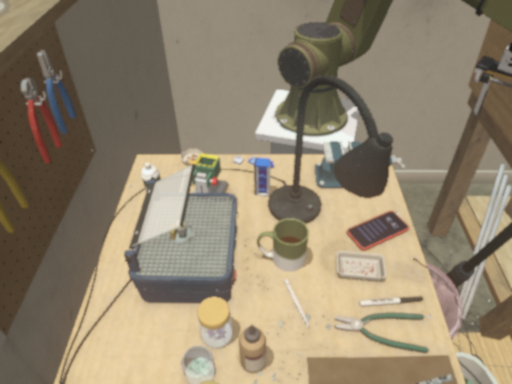

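View pics/top0.png

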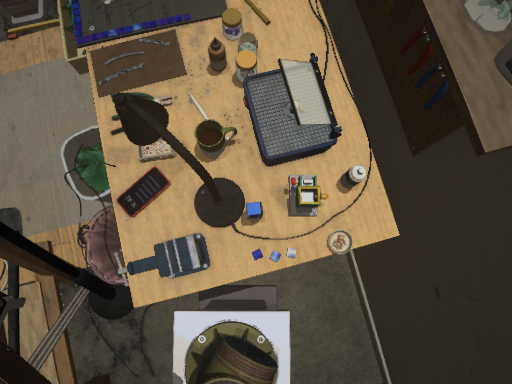

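The side view shows the magazine at (262,175), the dispenser at (206,172) and the lamp between magazine and viewer. In the top view the magazine cap is at (254,210), the yellow mouth at (308,197), the spray can at (356,174), the dish at (339,241) and the lamp base at (220,203).

```bash
python3 - <<'E'
from h import *
ims=[]
for n,(u0,u1,v0,v1) in {"top":(235,340,165,225),"side":(170,290,140,210)}.items():
    z=np.load(n+"0.npz"); p,d=z["p"],z["d"]; P=cloud(n,d)
    hsv=cv2.cvtColor(p,cv2.COLOR_RGB2HSV); H,S,V=cv2.split(hsv)
    ims.append(cv2.resize(p[v0:v1,u0:u1,::-1],(800,290 if n=="top" else 300),interpolation=cv2.INTER_CUBIC) if 0 else cv2.resize(p[v0:v1,u0:u1,::-1],None,fx=5,fy=5,interpolation=cv2.INTER_CUBIC))
    roi=np.zeros_like(H,bool); roi[v0:v1,u0:u1]=1
    for nm,m in {"blue":(H>100)&(H<130)&(S>120)&(V>60),"yellow":(H>20)&(H<36)&(S>130)&(V>90)}.items():
        m=(m&roi).astype(np.uint8); k,l,st,ce=cv2.connectedComponentsWithStats(m)
        for i in range(1,k):
            if st[i,4]<20: continue
            Q=P[l==i]; Q=Q[~np.isnan(Q[:,0])]
            zt=np.percentile(Q[:,2],90); T=Q[Q[:,2]>zt-6]
            r=cv2.minAreaRect(T[:,:2].astype(np.float32))
            print(n,nm,st[i],"ztop",zt.round(1),"med",np.median(T,0).round(1),"rect",np.round(r[0],1),np.round(r[1],1),round(r[2],1), "rng",Q.min(0).round(),Q.max(0).round())
    cv2.imwrite(f"pics/{n}_c.png",ims[-1])
w=max(i.shape[1] for i in ims)
cv2.imwrite("pics/c0.png",np.vstack([cv2.copyMakeBorder(i,0,0,0,w-i.shape[1],0) for i in ims])[:, :] if sum(i.shape[0] for i in ims)<=600 else cv2.resize(np.vstack([cv2.copyMakeBorder(i,0,0,0,w-i.shape[1],0) for i in ims]),None,fx=.92,fy=.92))
# lamp high points and gripper reach
z=np.load("top0.npz");P=cloud("top",z["d"]);m=(P[...,2]>150)&(P[...,0]>250)&(P[...,0]<750)&(abs(P[...,1])<400)
for a in range(250,750,50):
    q=P[m&(P[...,0]>=a)&(P[...,0]<a+50)]
    if len(q): print(a,len(q),q[:,1].min().round(),q[:,1].max().round(),q[:,2].max().round())
E
```

```text
top blue [247 202  14  14 162] ztop 110.8 med [418.  -56.  108.9] rect [419.  -57.1] [30.7 35.1] 7.7 rng [402. -74. 105.] [436. -41. 114.]
top yellow [299 186  21  18 158] ztop 112.6 med [ 460.3 -200.6  109.7] rect [ 456.1 -200.4] [46.  52.9] 0.1 rng [ 433. -227.   98.] [ 480. -174.  115.]
side blue [256 159  14   8  88] ztop 110.9 med [428.3 -57.6 109.3] rect [426.8 -57.6] [29.1 34.7] 2.5 rng [412. -75. 106.] [442. -40. 113.]
side yellow [194 154  23  11  69] ztop 112.2 med [ 440.2 -217.5  109.6] rect [ 450.5 -212.3] [32.8 63.1] 47.6 rng [ 435. -234.  101.] [ 483. -180.  114.]
400 1055 -380.0 51.0 616.0
450 2454 -381.0 105.0 616.0
500 3156 -385.0 218.0 655.0
550 4592 -400.0 232.0 684.0
600 2462 -399.0 227.0 663.0
650 743 -400.0 -135.0 428.0
700 916 -400.0 -121.0 430.0
```

View pics/c0.png

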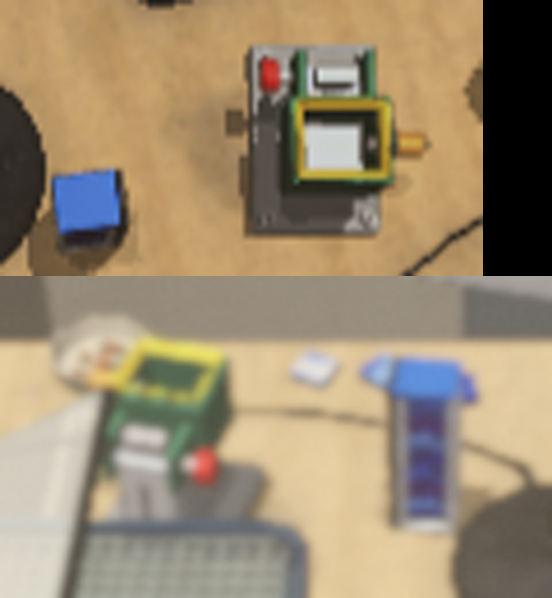

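```bash
cat >> h.py <<'E'
def cast(n,uv,z):
    c,Rm,o=cal(n); K=np.array([[c["fx"],0,c["cx"]],[0,c["fy"],c["cy"]],[0,0,1.]])
    p=cv2.undistortPoints(np.array(uv,float).reshape(-1,1,2),K,np.array([c["k1"],0,0,0.])).reshape(-1,2)
    r=np.c_[p,np.ones(len(p))]@Rm.T
    return (o+r*((z-o[2])/r[:,2])[:,None])[:,:2]
def rect(n,p,box,fn,z,s=8):
    u0,u1,v0,v1=box
    c=cv2.resize(p[v0:v1,u0:u1],None,fx=s,fy=s,interpolation=cv2.INTER_CUBIC)
    H,S,V=[x.astype(int) for x in cv2.split(cv2.cvtColor(c,cv2.COLOR_RGB2HSV))]
    m=fn(H,S,V).astype(np.uint8)
    cs,_=cv2.findContours(m,cv2.RETR_EXTERNAL,cv2.CHAIN_APPROX_NONE)
    k=max(cs,key=cv2.contourArea).reshape(-1,2)
    X=cast(n,(k+.5)/s-.5+[u0,v0],z).astype(np.float32)
    r=cv2.minAreaRect(X); return np.round(r[0],1),np.round(r[1],1),round(r[2],1),X
blue=lambda H,S,V:(H>100)&(H<130)&(S>110)&(V>T[0])
yel=lambda H,S,V:(H>18)&(H<36)&(S>130)&(V>T[1])
T=[130,100]
E
python3 - <<'E'
import h
from h import *
t=np.load("top0.npz")["p"]; s=np.load("side0.npz")["p"]
for tb,ty in((110,90),(150,120),(180,150)):
    h.T[:]=[tb,ty]
    for n,p,bb,yb in(("top",t,(243,265,198,220),(294,318,180,208)),("side",s,(250,276,155,172),(188,222,150,168))):
        for nm,b,f in(("mag",bb,blue),("rim",yb,yel)):
            try: print(tb,n,nm,*rect(n,p,b,f,110)[:3])
            except Exception as e: print(n,nm,e)
# dispenser foot (grey plate z=12): print depth-based points
P=cloud("top",np.load("top0.npz")["d"])
m=(P[...,2]>7)&(P[...,2]<60)&(P[...,0]>370)&(P[...,0]<540)&(P[...,1]>-260)&(P[...,1]<-130)
q=P[m][:,:2].astype(np.float32);print("foot",cv2.minAreaRect(q))
m=(P[...,2]>15)&(P[...,0]>380)&(P[...,0]<500)&(P[...,1]>-90)&(P[...,1]<-25);q=P[m];print("mag pts",np.percentile(q,[2,98],axis=0).round())
E
```

```text
110 top mag [419.2 -57. ] [31.5 36.2] 8.3
110 top rim [ 455.9 -198.4] [47.3 49.7] 0.3
110 side mag [429.5 -56.4] [33.2 36.6] 6.7
110 side rim [ 449.4 -210.7] [35.5 64.8] 38.1
150 top mag [419.6 -56.9] [30.6 34.7] 8.1
150 top rim [ 455.9 -198.2] [49.5 46.4] 89.5
150 side mag [428.8 -56.5] [31.7 36.6] 6.7
150 side rim [ 449.4 -210.7] [35.5 64.8] 38.1
180 top mag [419.8 -56.9] [29.3 33.7] 7.2
180 top rim [ 455.3 -198.6] [44.  49.2] 0.3
180 side mag [427.3 -56.6] [28.5 36.5] 7.5
180 side rim [ 449.4 -210.7] [35.5 64.8] 38.1
foot ((472.499267578125, -200.3457794189453), (117.66796875, 79.46359252929688), 0.6507527232170105)
mag pts [[402. -79.  16.]
 [461. -26. 112.]]
```

>>> jog_arm(plan=[0.0,0.0,0.05,0,0,0,0.0,0.0,0.1,0,0,0,0.0,0.0,0.15,0,0,0,0.0,0.0,0.2,0,0,0,0.0,0.0,0.25,0,0,0,0.0,-0.03,0.27,0,0,0,0.02,-0.07,0.27,0,0,-8,0.04,-0.11,0.27,0,0,-15,0.06,-0.15,0.27,0,0,-22,0.08,-0.19,0.27,0,0,-28,0.1,-0.23,0.27,0,0,-34,0.12,-0.27,0.27,0,0,-40,0.14,-0.31,0.27,0,0,-46], claw=0.08)

```text
clock: 1.4
eef_pos: [352.8, 195.5, 475.4]
eef_rot: [-3.142, 0.0, 1.938]
wrist_force: [1.4, 0.6, -0.6]
finger_gap: 79.8
finger_force: 0.0
```

>>> jog_arm(plan=[0.01,-0.045,0,0,0,-3,0.02,-0.09,0,0,0,-6,0.035,-0.13,0,0,0,-9,0.05,-0.17,0,0,0,-12,0.06,-0.21,0,0,0,-13.5,0.067,-0.254,-0.02,0,0,-13.5,0.067,-0.254,-0.07,0,0,-13.5,0.067,-0.254,-0.12,0,0,-13.5,0.067,-0.254,-0.17,0,0,-13.5,0.067,-0.254,-0.22,0,0,-13.5,0.067,-0.254,-0.26,0,0,-13.5,0.067,-0.254,-0.3,0,0,-13.5,0.067,-0.254,-0.32,0,0,-13.5,0.067,-0.254,-0.32,0,0,-13.5])

```text
clock: 2.8
eef_pos: [418.2, -56.4, 153.1]
eef_rot: [-3.137, -0.002, 1.706]
wrist_force: [-0.8, -0.6, 0.7]
finger_gap: 80.1
finger_force: 0.0
```

```bash
python3 - <<'E'
from h import *
s,_=camera("side"); t,_=camera("top")
a=cv2.resize(s[110:220,190:330,::-1],None,fx=4,fy=4,interpolation=cv2.INTER_CUBIC)
cv2.imwrite("pics/g1.png",a)
print(manip.read_state()["eef_pos"],rect("top",t,(243,265,198,220),blue,110)[:3])
E
```

```text
Traceback (most recent call last):
  File "h.py", line 27, in rect
    k=max(cs,key=cv2.contourArea).reshape(-1,2)
      ~~~^^^^^^^^^^^^^^^^^^^^^^^^
ValueError: max() iterable argument is empty
```

View pics/g1.png

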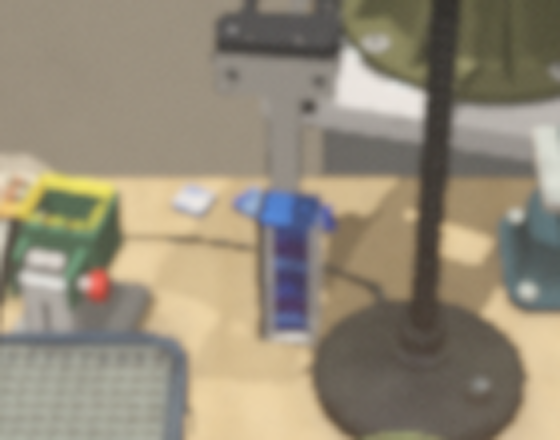

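The near finger sits directly over the magazine cap (cap at crop (287,208)), so I can descend and grip.

>>> jog_arm(plan=[0.002,-0.002,-0.03,0,0,0,0.002,-0.002,-0.06,0,0,0,0.002,-0.002,-0.08,0,0,0,0.002,-0.002,-0.087,0,0,0,0.002,-0.002,-0.087,0,0,0])

```text
clock: 3.4
eef_pos: [422.0, -58.8, 69.1]
eef_rot: [3.141, 0.0, 1.706]
wrist_force: [-0.7, 0.7, 0.4]
finger_gap: 80.4
finger_force: 0.0
```

>>> jog_arm(plan=[0,0,0,0,0,0,0,0,0,0,0,0,0,0,0,0,0,0,0,0,0,0,0,0,0,0,0,0,0,0,0,0,0,0,0,0,0,0,0,0,0,0,0,0,0,0,0,0], claw=0.02, force=40)

```text
clock: 4.2
eef_pos: [421.5, -58.8, 68.4]
eef_rot: [-3.141, -0.0, 1.706]
wrist_force: [0.2, 0.3, 0.3]
finger_gap: 31.6
finger_force: 40.0
```

>>> jog_arm(plan=[0,0,0.01,0,0,0,0,0,0.04,0,0,0,0,0,0.08,0,0,0,0,0,0.12,0,0,0,0,-0.02,0.15,0,0,0,0.01,-0.06,0.157,0,0,-3,0.02,-0.1,0.157,0,0,-6,0.035,-0.13,0.157,0,0,-7.3,0.035,-0.14,0.157,0,0,-7.3,0.035,-0.14,0.157,0,0,-7.3,0.035,-0.14,0.157,0,0,-7.3])

```text
clock: 5.3
eef_pos: [456.2, -198.0, 225.6]
eef_rot: [-3.141, -0.0, 1.579]
wrist_force: [0.8, -0.2, -1.4]
finger_gap: 32.1
finger_force: 40.0
```

```bash
python3 - <<'E'
from h import *
s,ds=camera("side"); t,dt=camera("top"); np.savez("h1.npz",s=s,ds=ds,t=t,dt=dt)
a=cv2.resize(s[100:200,150:270,::-1],None,fx=5,fy=5,interpolation=cv2.INTER_CUBIC)
cv2.imwrite("pics/h1.png",a)
st=manip.read_state();print(st["eef_pos"],st["eef_rot"],st["finger_gap"])
# initial clouds: rim-level points in both views
for n in("top","side"):
    P=cloud(n,np.load(n+"0.npz")["d"])
    m=(P[...,2]>104)&(P[...,2]<125)&(P[...,0]>410)&(P[...,0]<510)&(P[...,1]>-245)&(P[...,1]<-155)
    q=P[m];print(n,len(q),np.percentile(q,[2,10,50,90,98],axis=0).round(1).tolist())
    v,u=np.nonzero(m);print(u.min(),u.max(),v.min(),v.max())
# image profiles top: yellow mask printed
p=np.load("top0.npz")["p"];H,S,V=[x for x in cv2.split(cv2.cvtColor(p,cv2.COLOR_RGB2HSV))]
for v in range(181,209): print(v,"".join('Y' if 18<H[v,u]<36 and S[v,u]>130 and V[v,u]>100 else 'G' if 36<=H[v,u]<95 and S[v,u]>70 else 'w' if V[v,u]>150 and S[v,u]<60 else 'd' if V[v,u]<60 else '.' for u in range(284,326)))
E
```

```text
[ 456.3805951  -197.69608728  225.78820473] [ 3.14133885e+00 -2.77565811e-06  1.58015580e+00] 31.746337987262304
top 215 [[431.5, -229.4, 104.2], [432.1, -226.0, 105.2], [454.4, -200.5, 108.1], [477.8, -174.1, 112.2], [479.4, -172.0, 114.0]]
298 320 186 204
side 188 [[436.3, -225.9, 104.5], [437.9, -224.0, 105.4], [457.8, -199.4, 108.1], [482.3, -173.8, 112.5], [484.0, -171.3, 113.9]]
194 219 154 169
181 ......w.....ww.GG.w.wwwwwwwww.GG..........
182 ......w........GG.w.wwwwwwwww.GG..........
183 ......w.......ddG.w.........w.GG..........
184 ......w.....w.ddG.ww.......ww.GGG.........
185 ......ww......dGGGwww....wwww.GGG.........
186 ......w.......GGYYYYYYYYYYYYYYYYYY.G......
187 ......w......dGYYYYYYYYYYYYYYYYYYYYY......
188 ......w.....ddGYYYYYYYYYYYYYYYYYYYYY......
189 ............dGGYYddddddddddddddddYYY......
190 ............ddGYYddddddddddddddddYYY......
191 ............ddGYY.............dddYYY......
192 ............ddGYYwwww.........dddYYY......
193 ............ddGYYwwwwwwwwwwww.ddd.YY......
194 ............ddGYYwwwwwwwwwwww.d.d.YY......
195 ............ddG.Ywwwwwwwwwwww.d...YY.YYYYY
196 ............ddG.Ywwwwwwwwwwww.d...YY..YYYY
197 ............ddG.Ywwwwwwwwwwww.d...YY......
198 ............ddG.Ywwwwwwwwwwww.ddd.YY......
199 ............ddG.Ywwwwwwwwwwww.ddd.YY......
200 ............ddG.Ywwwwwwwwwwww.ddd.YY......
201 ............ddG.Y.wwwwwwwwwwww....YY......
202 ............ddG.YYYYYYYYYYYYYYYYYYYY......
203 ............ddGGYYYYYYYYYYYYYYYYYYY.......
204 ............ddGGGGdGdGdGGGGGGGGGGGGG......
205 ............dddddddddddddddddddddd........
206 ............ddddddddddddddddddddd.........
207 ............dddddddddddddddddd............
208 ..........................................
```

View pics/h1.png

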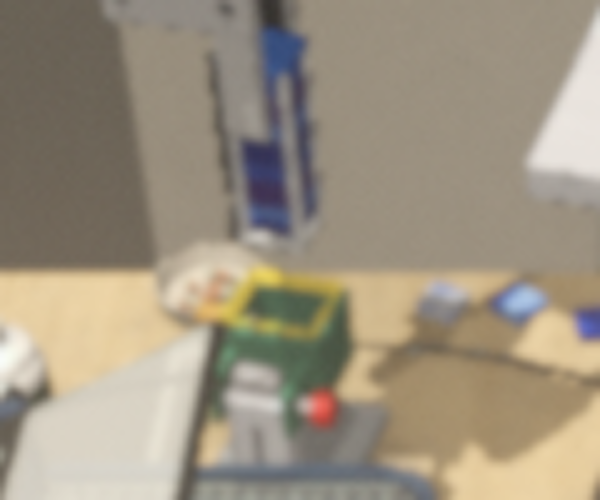

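The magazine hangs with its foot at crop (265,237), just above the yellow mouth centred near (288,303); the grip is good. I'll lower it gently, checking force.

>>> jog_arm(plan=[0.0015,-0.0015,-0.01,0,0,0,0.0015,-0.0015,-0.02,0,0,0,0.0015,-0.0015,-0.03,0,0,0,0.0015,-0.0015,-0.036,0,0,0,0.0015,-0.0015,-0.038,0,0,0,0.0015,-0.0015,-0.038,0,0,0])

```text
clock: 6.0
eef_pos: [458.0, -200.2, 187.2]
eef_rot: [-3.141, -0.0, 1.579]
wrist_force: [-0.6, -0.2, -1.5]
finger_gap: 31.6
finger_force: 40.0
```

```bash
python3 - <<'E'
from h import *
s,ds=camera("side"); t,dt=camera("top")
a=cv2.resize(s[125:185,170:240,::-1],None,fx=9,fy=9,interpolation=cv2.INTER_CUBIC)
cv2.imwrite("pics/h2.png",a)
st=manip.read_state();print(st["eef_pos"],st["wrist_force"])
def proj(n,X):
    c,Rm,o=cal(n);q=(np.array(X)-o)@Rm; p=q[:,:2]/q[:,2:]; r2=(p**2).sum(1,keepdims=True)
    return p*(1+c["k1"]*r2)*c["fx"]+[c["cx"],c["cy"]]
x,y,z=st["eef_pos"];f=z-68.4
M=[[x+sx*16,y+sy*20,f] for sx,sy in((1,1),(1,-1),(-1,1))]
print("foot corners crop", ((proj("side",M)-[170,125])*9).round())
for X,Y in((457.9,-199.5),): print("rim",((proj("side",[[X+sx*26,Y+sy*30,110] for sx,sy in((1,1),(1,-1),(-1,1),(-1,-1))])-[170,125])*9).round())
E
```

```text
[ 458.18136597 -200.33160132  187.72291207] [-0.09268572 -0.55107531 -2.15147752]
foot corners crop [[370. 337.]
 [240. 314.]
 [409. 270.]]
rim [[396. 390.]
 [201. 355.]
 [458. 280.]
 [269. 248.]]
```

View pics/h2.png

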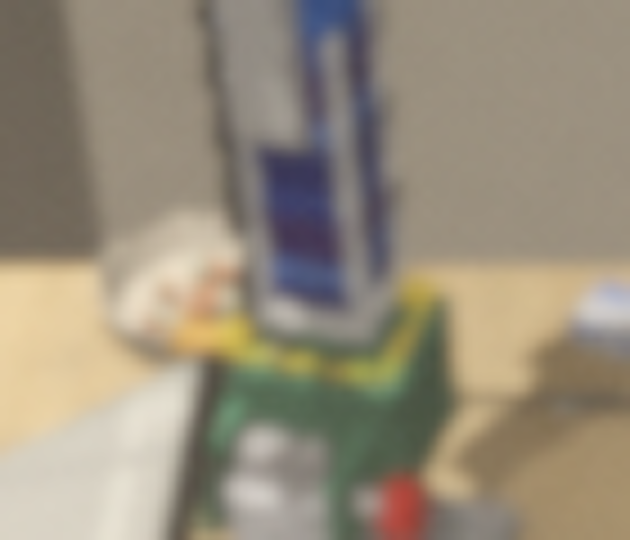

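The foot (lower edge from (250,325) to (372,343)) sits centrally inside the yellow mouth (front edge from (215,350) to (385,378)). I'll descend slowly.

>>> jog_arm(plan=[0,0,-0.002,0,0,0,0,0,-0.004,0,0,0,0,0,-0.006,0,0,0,0,0,-0.008,0,0,0,0,0,-0.01,0,0,0,0,0,-0.01,0,0,0])

```text
clock: 6.7
eef_pos: [458.0, -200.2, 177.1]
eef_rot: [-3.141, -0.0, 1.579]
wrist_force: [-0.1, -0.4, -1.8]
finger_gap: 31.6
finger_force: 40.0
```

>>> jog_arm(plan=[0,0,-0.002,0,0,0,0,0,-0.004,0,0,0,0,0,-0.006,0,0,0,0,0,-0.006,0,0,0])

```text
clock: 7.1
eef_pos: [458.2, -200.9, 175.3]
eef_rot: [3.139, 0.002, 1.579]
wrist_force: [-17.2, 4.7, 40.1]
finger_gap: 31.6
finger_force: 40.0
```

>>> jog_arm(plan=[0,0,0.006,0,0,0,-0.001,0.0005,0.008,0,0,0,-0.0025,0.0007,0.008,0,0,0,-0.0025,0.0007,0.008,0,0,0])

```text
clock: 7.5
eef_pos: [455.3, -199.4, 179.0]
eef_rot: [-3.141, -0.0, 1.579]
wrist_force: [0.3, -0.3, -1.2]
finger_gap: 31.7
finger_force: 40.0
```

>>> jog_arm(plan=[0,0,-0.002,0,0,0,0,0,-0.004,0,0,0,0,0,-0.0055,0,0,0,0,0,-0.0055,0,0,0])

```text
clock: 7.9
eef_pos: [455.7, -199.8, 175.0]
eef_rot: [3.141, 0.001, 1.579]
wrist_force: [-5.2, 0.3, 13.0]
finger_gap: 31.9
finger_force: 40.0
```

```bash
python3 - <<'E'
from h import *
for n in range(2):
    s,ds=camera("side"); t,dt=camera("top"); st=manip.read_state();print(st["eef_pos"],st["wrist_force"],st["moment"])
cv2.imwrite("pics/h3.png",np.hstack([cv2.resize(s[135:185,180:235,::-1],None,fx=8,fy=8,interpolation=cv2.INTER_CUBIC),cv2.resize(t[175:225,290:334,::-1],None,fx=8,fy=8,interpolation=cv2.INTER_CUBIC)]))
E
```

```text
[ 455.7132518  -199.77673364  175.06679302] [-4.60061204  0.65914431 14.05127525] [0.42192496 1.25193254 0.09501694]
[ 455.72057494 -199.77879831  175.06667348] [-5.30477     0.50143073 13.35234014] [0.46290271 1.28729695 0.11148613]
```

View pics/h3.png

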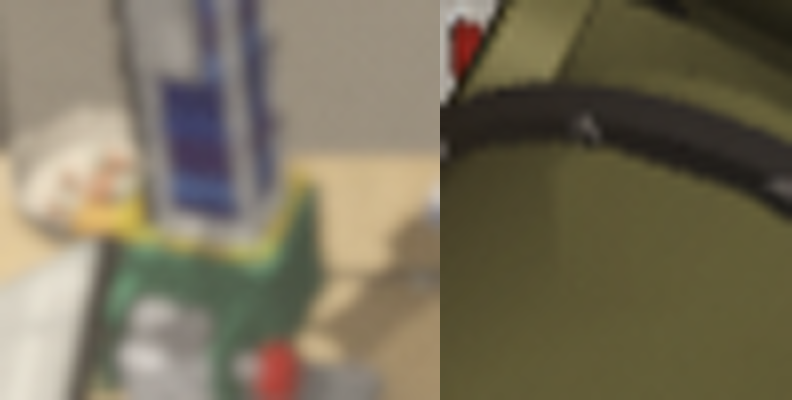

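The wrist moment and side view agree: the foot's +x/+y corner rides on the lip. I'll shift −x and −y.

>>> jog_arm(plan=[0,0,0.004,0,0,0,-0.002,-0.001,0.006,0,0,0,-0.0025,-0.0015,0.006,0,0,0,-0.0025,-0.0015,0.004,0,0,0,-0.0025,-0.0015,0.002,0,0,0,-0.0025,-0.0015,0,0,0,0,-0.0025,-0.0015,0,0,0,0])

```text
clock: 8.8
eef_pos: [453.9, -201.3, 175.5]
eef_rot: [3.139, 0.001, 1.579]
wrist_force: [-0.6, 1.8, 15.5]
finger_gap: 31.5
finger_force: 40.0
```

```bash
cat > st.py <<'E'
from cell import manip
s=manip.read_state();F=s["wrist_force"];M=s["moment"]
L=.296
print(s["clock"],s["eef_pos"].round(2),s["eef_rot"].round(4),"F",F.round(1),"M",M.round(2))
if abs(F[2])>3: print("contact dx,dy mm", (-(M[1]+L*F[0])/F[2]*1e3).round(), ((M[0]-L*F[1])/F[2]*1e3).round())
E
python3 st.py
```

```text
8.8 [ 453.89 -201.29  175.47] [3.1388e+00 1.2000e-03 1.5789e+00] F [-0.6  1.8 15.5] M [ 0.37  0.41 -0.01]
contact dx,dy mm -15.0 -9.0
```

>>> jog_arm(plan=[0,0,0.003,0,0,0,0.0015,0.0006,0.005,0,0,0,0.0015,0.0006,0.003,0,0,0,0.0015,0.0006,0.001,0,0,0,0.0015,0.0006,0,0,0,0,0.0015,0.0006,0,0,0,0])

```text
clock: 9.4
eef_pos: [454.9, -200.4, 173.7]
eef_rot: [3.141, 0.0, 1.579]
wrist_force: [4.5, 0.5, -3.1]
finger_gap: 31.6
finger_force: 40.0
```

```bash
python3 st.py
```

```text
9.4 [ 454.86 -200.44  173.7 ] [3.1409 0.     1.5789] F [ 4.5  0.5 -3.1] M [-0.18 -1.11 -0.07]
contact dx,dy mm 68.0 104.0
```

>>> jog_arm(plan=[0.0003,0,-0.001,0,0,0,0.0003,0,-0.002,0,0,0,0.0003,0,-0.003,0,0,0,0.0003,0,-0.003,0,0,0])

```text
clock: 9.8
eef_pos: [454.9, -200.4, 170.8]
eef_rot: [3.141, -0.0, 1.579]
wrist_force: [4.3, -0.2, -3.1]
finger_gap: 31.9
finger_force: 40.0
```

```bash
python3 st.py
```

```text
9.8 [ 454.92 -200.42  170.77] [ 3.1415e+00 -1.0000e-04  1.5789e+00] F [ 4.3 -0.2 -3.1] M [-0.14 -1.09 -0.02]
contact dx,dy mm 62.0 25.0
```

>>> jog_arm(plan=[0.0005,0,-0.001,0,0,0,0.0005,0,-0.002,0,0,0,0.0005,0,-0.003,0,0,0,0.0005,0,-0.003,0,0,0])

```text
clock: 10.2
eef_pos: [455.1, -200.4, 167.6]
eef_rot: [-3.141, -0.0, 1.579]
wrist_force: [0.4, -0.4, -1.6]
finger_gap: 31.7
finger_force: 40.0
```

```bash
python3 st.py
```

```text
10.2 [ 455.11 -200.37  167.62] [-3.1408e+00 -3.0000e-04  1.5789e+00] F [ 0.4 -0.4 -1.6] M [-0.09 -0.11  0.02]
```

Centred and unloaded. Continue toward the ball.

>>> jog_arm(plan=[0,0,-0.001,0,0,0,0,0,-0.002,0,0,0,0,0,-0.003,0,0,0,0,0,-0.003,0,0,0])

```text
clock: 10.6
eef_pos: [455.3, -200.3, 164.8]
eef_rot: [-3.141, -0.0, 1.579]
wrist_force: [-0.7, 0.7, -1.6]
finger_gap: 31.9
finger_force: 40.0
```

>>> jog_arm(plan=[0,0,-0.001,0,0,0,0,0,-0.002,0,0,0,0,0,-0.003,0,0,0,0,0,-0.003,0,0,0])

```text
clock: 11.0
eef_pos: [455.6, -200.3, 162.2]
eef_rot: [3.141, -0.0, 1.579]
wrist_force: [1.3, 2.2, 1.3]
finger_gap: 31.8
finger_force: 40.0
```

```bash
python3 st.py
```

```text
11.0 [ 455.64 -200.34  162.24] [ 3.1407 -0.      1.5789] F [1.3 2.2 1.3] M [ 0.52 -0.22  0.01]
```

>>> jog_arm(plan=[0,0,-0.001,0,0,0,0,0,-0.002,0,0,0,0,0,-0.002,0,0,0])

```text
clock: 11.3
eef_pos: [455.3, -200.4, 159.6]
eef_rot: [-3.141, -0.0, 1.579]
wrist_force: [1.4, 2.1, 0.2]
finger_gap: 31.9
finger_force: 40.0
```

>>> jog_arm(plan=[0,0,-0.001,0,0,0,0,0,-0.002,0,0,0,0,0,-0.002,0,0,0])

```text
clock: 11.6
eef_pos: [455.2, -200.4, 157.6]
eef_rot: [-3.141, -0.0, 1.579]
wrist_force: [0.1, 1.9, -0.4]
finger_gap: 31.7
finger_force: 40.0
```

>>> jog_arm(plan=[0,0,-0.001,0,0,0,0,0,-0.002,0,0,0,0,0,-0.002,0,0,0])

```text
clock: 11.9
eef_pos: [455.3, -200.4, 155.7]
eef_rot: [-3.141, -0.0, 1.579]
wrist_force: [0.3, 3.5, -0.9]
finger_gap: 31.8
finger_force: 40.0
```

```bash
python3 st.py
```

```text
11.9 [ 455.29 -200.39  155.69] [-3.1413e+00 -2.0000e-04  1.5789e+00] F [ 0.3  3.5 -0.9] M [ 0.66 -0.18  0.01]
```

>>> jog_arm(plan=[0,0,-0.001,0,0,0,0,0,-0.002,0,0,0,0,0,-0.002,0,0,0])

```text
clock: 12.2
eef_pos: [455.3, -200.4, 153.7]
eef_rot: [-3.141, -0.0, 1.579]
wrist_force: [0.3, 3.0, -1.1]
finger_gap: 31.6
finger_force: 40.0
```

>>> jog_arm(plan=[0,0,-0.001,0,0,0,0,0,-0.002,0,0,0,0,0,-0.002,0,0,0])

```text
clock: 12.5
eef_pos: [455.3, -200.4, 151.7]
eef_rot: [-3.141, -0.0, 1.579]
wrist_force: [1.3, 3.0, -1.2]
finger_gap: 31.8
finger_force: 40.0
```

>>> jog_arm(plan=[0,0,-0.001,0,0,0,0,0,-0.002,0,0,0,0,0,-0.002,0,0,0])

```text
clock: 12.8
eef_pos: [455.3, -200.4, 149.7]
eef_rot: [-3.141, -0.0, 1.579]
wrist_force: [0.9, 3.8, -1.1]
finger_gap: 31.8
finger_force: 40.0
```

```bash
python3 - <<'E'
exec(open("st.py").read())
from h import *
s,_=camera("side")
cv2.imwrite("pics/i1.png",cv2.resize(s[115:185,180:235,::-1],None,fx=8,fy=8,interpolation=cv2.INTER_CUBIC))
E
```

```text
12.8 [ 455.32 -200.41  149.73] [-3.1415e+00 -1.0000e-04  1.5789e+00] F [ 0.9  3.8 -1.1] M [ 0.84 -0.18 -0.04]
```

View pics/i1.png

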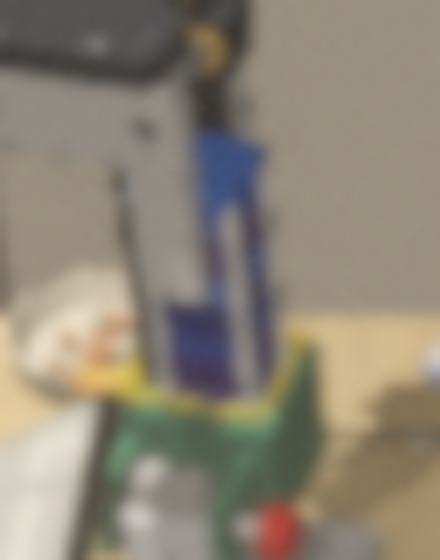

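The magazine is inside the mouth, upright, with fingertips (165,300) still well above the rim (165,395). Continue in small steps to the feed plate.

>>> jog_arm(plan=[0,0,-0.001,0,0,0,0,0,-0.002,0,0,0,0,0,-0.003,0,0,0,0,0,-0.003,0,0,0])

```text
clock: 13.25
eef_pos: [455.3, -200.4, 146.7]
eef_rot: [-3.141, -0.0, 1.579]
wrist_force: [0.6, 3.8, -0.6]
finger_gap: 32.2
finger_force: 40.0
```

>>> jog_arm(plan=[0,0,-0.001,0,0,0,0,0,-0.002,0,0,0,0,0,-0.002,0,0,0])

```text
clock: 13.55
eef_pos: [455.4, -200.4, 144.9]
eef_rot: [3.142, -0.0, 1.579]
wrist_force: [0.4, 4.9, 0.9]
finger_gap: 32.0
finger_force: 40.0
```

>>> jog_arm(plan=[0,0,-0.001,0,0,0,0,0,-0.002,0,0,0,0,0,-0.002,0,0,0])

```text
clock: 13.85
eef_pos: [455.4, -200.4, 142.9]
eef_rot: [3.142, -0.0, 1.579]
wrist_force: [-0.3, 4.3, 2.6]
finger_gap: 31.8
finger_force: 40.0
```

```bash
python3 st.py
```

```text
13.85 [ 455.36 -200.41  142.87] [ 3.1416 -0.      1.5789] F [-0.3  4.3  2.6] M [ 1.04 -0.01 -0.04]
```

>>> jog_arm(plan=[0,0,-0.001,0,0,0,0,0,-0.002,0,0,0,0,0,-0.003,0,0,0,0,0,-0.003,0,0,0])

```text
clock: 14.25
eef_pos: [455.3, -200.4, 139.7]
eef_rot: [-3.141, -0.0, 1.579]
wrist_force: [0.2, 4.0, -0.9]
finger_gap: 32.0
finger_force: 40.0
```

>>> jog_arm(plan=[0,0,-0.001,0,0,0,0,0,-0.002,0,0,0,0,0,-0.002,0,0,0])

```text
clock: 14.55
eef_pos: [455.3, -200.4, 137.6]
eef_rot: [-3.141, -0.0, 1.579]
wrist_force: [1.0, 3.4, -2.6]
finger_gap: 32.0
finger_force: 40.0
```

>>> jog_arm(plan=[0,0,-0.001,0,0,0,0,0,-0.001,0,0,0])

```text
clock: 14.75
eef_pos: [455.3, -200.5, 136.9]
eef_rot: [-3.142, 0.0, 1.579]
wrist_force: [-0.1, 3.1, 0.3]
finger_gap: 31.8
finger_force: 40.0
```

```bash
python3 st.py
```

```text
14.75 [ 455.33 -200.52  136.85] [-3.1415e+00  1.0000e-04  1.5789e+00] F [-0.1  3.1  0.3] M [ 0.82 -0.03  0.06]
```

>>> jog_arm(plan=[0,0,-0.001,0,0,0,0,0,-0.001,0,0,0])

```text
clock: 14.95
eef_pos: [455.4, -200.6, 136.0]
eef_rot: [3.141, 0.0, 1.579]
wrist_force: [-0.6, 2.6, 2.0]
finger_gap: 31.7
finger_force: 40.0
```

>>> jog_arm(plan=[0,0,-0.001,0,0,0,0,0,-0.001,0,0,0])

```text
clock: 15.15
eef_pos: [455.4, -200.6, 135.1]
eef_rot: [3.141, 0.0, 1.579]
wrist_force: [-0.3, 2.3, 3.5]
finger_gap: 31.9
finger_force: 40.0
```

>>> jog_arm(plan=[0,0,-0.001,0,0,0,0,0,-0.001,0,0,0])

```text
clock: 15.35
eef_pos: [455.4, -200.6, 134.5]
eef_rot: [3.141, 0.0, 1.579]
wrist_force: [-4.0, 3.1, 8.7]
finger_gap: 31.9
finger_force: 40.0
```

```bash
python3 - <<'E'
exec(open("st.py").read())
from h import *
# foot z from side image: cap top height via depth
s,d=camera("side");P=cloud("side",d)
H,S,V=cv2.split(cv2.cvtColor(s,cv2.COLOR_RGB2HSV));m=(H>100)&(H<130)&(S>110)&(P[...,0]<520)&(P[...,0]>420)&(P[...,1]<-160)
q=P[m];print(len(q),np.percentile(q[:,2],[2,50,90,98]).round(1))
E
```

```text
15.35 [ 455.43 -200.6   134.52] [3.1412e+00 5.0000e-04 1.5790e+00] F [-4.   3.1  8.7] M [ 0.61  0.74 -0.01]
contact dx,dy mm 51.0 -34.0
27 [174.5 176.  177.3 177.9]
```

>>> jog_arm(plan=[0,0,-0.0005,0,0,0,0,0,-0.0005,0,0,0])

```text
clock: 15.6
eef_pos: [455.5, -200.6, 134.4]
eef_rot: [3.141, 0.001, 1.579]
wrist_force: [-5.4, 4.6, 14.1]
finger_gap: 31.6
finger_force: 40.0
```

>>> jog_arm(plan=[0,0,-0.0005,0,0,0,0,0,-0.0005,0,0,0])

```text
clock: 15.8
eef_pos: [455.5, -200.6, 134.4]
eef_rot: [3.141, 0.001, 1.579]
wrist_force: [-7.1, 4.7, 19.0]
finger_gap: 31.2
finger_force: 40.0
```

```bash
python3 st.py
```

```text
15.8 [ 455.5  -200.63  134.39] [3.1408e+00 8.0000e-04 1.5790e+00] F [-7.1  4.7 19. ] M [ 1.    1.8  -0.04]
contact dx,dy mm 16.0 -20.0
```

Rigid stop reached at the height expected for plate travel end (about 20 N). I'll unload, then check the ball holds.

>>> jog_arm(plan=[0,0,0.001,0,0,0,0,0,0.002,0,0,0,0,0,0.0025,0,0,0,0,0,0.0025,0,0,0])

```text
clock: 16.2
eef_pos: [455.4, -200.6, 135.5]
eef_rot: [3.141, 0.0, 1.579]
wrist_force: [-1.3, 2.0, 2.8]
finger_gap: 31.9
finger_force: 40.0
```

```bash
python3 st.py
```

```text
16.2 [ 455.41 -200.56  135.46] [3.1414e+00 3.0000e-04 1.5789e+00] F [-1.3  2.   2.8] M [ 0.23  0.15 -0.02]
```

>>> jog_arm(plan=[0,0,0.0007,0,0,0,0,0,0.0014,0,0,0,0,0,0.0014,0,0,0])

```text
clock: 16.5
eef_pos: [455.4, -200.5, 136.8]
eef_rot: [3.142, 0.0, 1.579]
wrist_force: [0.7, 1.5, 1.1]
finger_gap: 31.7
finger_force: 40.0
```

```bash
python3 st.py
```

```text
16.5 [ 455.38 -200.5   136.77] [3.1415e+00 1.0000e-04 1.5789e+00] F [0.7 1.5 1.1] M [ 0.01 -0.13  0.03]
```

>>> jog_arm(plan=[0,0,-0.0006,0,0,0,0,0,-0.0012,0,0,0,0,0,-0.0012,0,0,0])

```text
clock: 16.8
eef_pos: [455.4, -200.5, 135.7]
eef_rot: [3.141, 0.0, 1.579]
wrist_force: [0.7, 1.1, 3.1]
finger_gap: 31.8
finger_force: 40.0
```

>>> jog_arm(plan=[0,0,0,0,0,0,0,0,0,0,0,0,0,0,0,0,0,0,0,0,0,0,0,0,0,0,0,0,0,0], claw=0.07)

```text
clock: 17.3
eef_pos: [455.3, -200.4, 135.6]
eef_rot: [-3.141, -0.0, 1.579]
wrist_force: [0.8, -1.3, -0.0]
finger_gap: 67.9
finger_force: 0.0
```

>>> jog_arm(plan=[0,0,0.02,0,0,0,0,0,0.05,0,0,0,0,0,0.1,0,0,0,0,0,0.13,0,0,0,-0.05,0,0.15,0,0,0,-0.1,0,0.15,0,0,0,-0.1,0,0.15,0,0,0])

```text
clock: 18.0
eef_pos: [352.3, -200.2, 286.6]
eef_rot: [3.14, 0.001, 1.578]
wrist_force: [0.4, -0.1, 0.7]
finger_gap: 70.0
finger_force: 0.0
```

```bash
python3 - <<'E'
exec(open("st.py").read())
from h import *
s,d=camera("side");t,dt=camera("top")
for n,p,dd in(("side",s,d),("top",t,dt)):
    P=cloud(n,dd)
    H,S,V=cv2.split(cv2.cvtColor(p,cv2.COLOR_RGB2HSV));m=(H>100)&(H<130)&(S>110)&(P[...,0]<520)&(P[...,0]>420)&(P[...,1]<-160)
    q=P[m];print(n,len(q),np.percentile(q,[2,50,90,98],axis=0).round(1).tolist() if len(q) else 0)
cv2.imwrite("pics/j1.png",np.hstack([cv2.resize(s[115:190,180:230,::-1],None,fx=8,fy=8),cv2.resize(t[165:240,285:335,::-1],None,fx=8,fy=8)]))
E
```

```text
18.0 [ 352.35 -200.22  286.58] [3.1402e+00 1.4000e-03 1.5776e+00] F [ 0.4 -0.1  0.7] M [-0.06  0.05 -0.07]
side 132 [[445.5, -215.2, 118.9], [463.5, -197.8, 178.0], [472.5, -184.2, 179.8], [475.2, -180.3, 181.0]]
top 181 [[440.1, -214.0, 171.3], [455.2, -194.1, 177.7], [467.1, -181.8, 179.3], [470.1, -179.4, 180.6]]
```

View pics/j1.png

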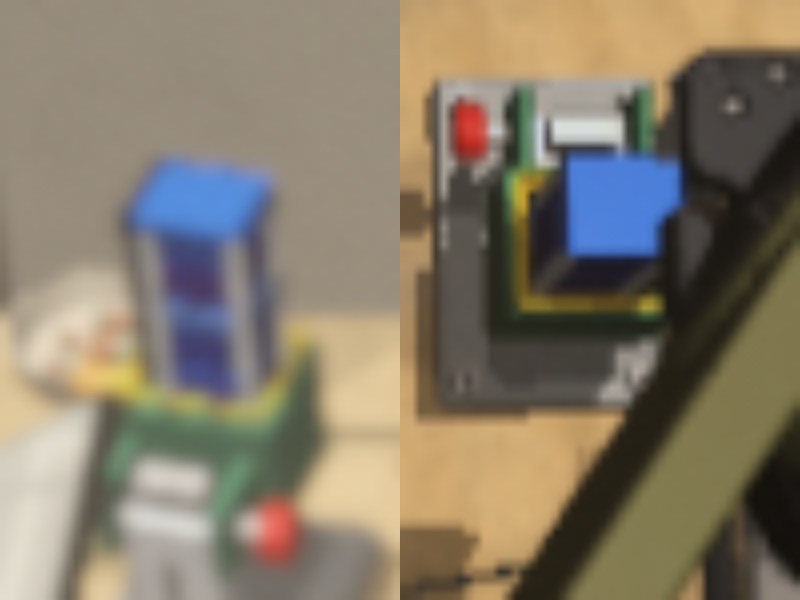

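The side view shows the magazine standing upright in the throat with its cap around (205,195). Its measured top, about 178 mm, matches the home height. The plate started to resist 11 mm above the rigid stop, which also fits. The gripper is clear, so I'm handing in.

```bash
python3 -c "
from cell import manip
print(manip.sign_off())"
```

```text
the job is handed in; nothing more can be done
None
```

I handed the job in with the magazine upright in the dispenser throat and released. Its height and the forces fit the catch being home, but I couldn't see the ball in the groove and the hand-in returned no verdict; one early touch on the lip reached 40 N.

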